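# Feel a network module home in its test dock and lay the straightedge against it

### The job

Slide the black network module slowly along the dock's rails, in under the blue hood, until you feel it come up firmly against the hidden stop; do not ram it, and leave it touching the stop. Then lay the steel straightedge flat on the dock plate, flush along the module's front face and across both yellow scales, so that the depth can be read off, and let go of it. Leave the screwdriver, the multimeter and the power adapter where they are.

Things in the scene. Friction and masses are not known exactly. Their poses are not given: they have to be found in the camera images.
- dock: Fixed test dock: dark slate plate 280 (x) x 200 (y) x 8 mm, origin at the centre of its underside, +x the way a module slides in, z up. Yellow scales lie flat on it at y = +-63 to +-77, x = -132 to -8 mm. Two aluminium rails 12 mm thick stand from x = +20 to +140, inner faces at y = +-51.5, tops at z = 56 mm.
- dock_hood (a point): Middle of the front edge of the blue hood's top (dock x = +60, z = 60 mm); the hood roofs the rails from there to x = +140 mm. Under it is a transverse rubber stop; its face lies anywhere from dock x = +75 to +115 mm, differs every time and can only be felt. More than 40 N of the module on the stop is ramming.
- module: Loose black network module 130 (x) x 100 (y) x 40 (z) mm, 0.5 to 0.9 kg, on the dock plate (underside 8 mm above the table), its rear end already between the rails with 3 mm of total side play; origin at the centre of its underside, +x towards its rear. It starts 25 to 80 mm short of the stop.
- module_front (a point): Middle of the lower edge of the module's flat grey front face (65 mm in -x from the module's origin), axes as the module's; the face is 100 mm wide and 40 mm high.
- straightedge: Loose steel straightedge 200 (y) x 36 (x) x 8 (z) mm, 0.3 kg, lying flat on the table to the left or right of the dock; origin at the centre of its underside, y along its length, z up. Both long edges are straight and equally good. In its middle a red grip block, 44 mm along y, 16 mm along x, rises 26 mm above the blade (top 34 mm above the underside); pinch it by its two ends, 44 mm apart.
- screwdriver: Orange-handled screwdriver 200 mm long lying along its x on the table on the other side of the dock; a bystander.
- multimeter: Yellow multimeter 150 (x) x 75 (y) x 35 mm lying on the table; origin at the centre of its underside; a bystander.
- adapter: Black power adapter 110 (x) x 55 (y) x 34 mm lying on the table; origin at the centre of its underside; a bystander.
There are look-alikes about, which are no part of the job. What is shaped like the straightedge but brown or pink is not meant.

How it is judged:
By the outcome, as a careful person would: the job done as asked, in the order asked, and still so for the second after the job is handed in, with the robot touching nothing.
It also fails if it takes over 72 s, if anything falls off the work surface, if the arm or the gripper's body presses on something with over 40 N, if the wrist force passes 120 N, or if a joint passes its speed limit or range.

### The arm

A 6-joint arm with a two-finger parallel gripper is mounted at the origin on the work surface. World frame = base frame: x ahead of the robot, y to its left, z up, the work surface at z = 0. Lengths are in mm, angles in rad, forces in N, time in s.
With the tool pointing down it reaches from about 400 to 825 mm from the base axis. Payload 7 kg.
Tool frame: the origin (TCP) lies between the finger pads; the fingertips stand 8 mm ahead of it and the grasp point (between the pads) lies 11 mm behind it (env.tcp_to_tips is the distance from the TCP to the fingertips, in mm); z points along the fingers, y is the direction in which the jaws open and shut (so a half turn about z gives the same grasp; the last joint's range is limited). The gripper opens to 88 mm and grips with 3 to 60 N. Pads are 19 mm wide; open, the fingers measure 130 mm over their backs; the gripper's body (78 mm by 193 mm) begins 47 mm behind the grasp point.
Start: joints at [-1.03, 0.359, 0.012, 0, -1.224, -0.288], TCP at [168.802, -653.53, 234.561] pointing down, gripper open.
Joint ranges: [-3.07, 3.07], [-1.43, 2.12], [-1.02, 1.25], [-3.03, 1.67], [-3.05, -0], [-3.03, 3.03]. Speed limits (rad/s): [2.39, 2.39, 3.01, 3.14, 3.14, 3.14].

### API

Orientations are given as [roll, pitch, yaw] about the fixed x, y, z axes, in that order (R = Rz(yaw) Ry(pitch) Rx(roll)).
In Python, from bench import env gives the robot as it stands. The module is installed in compiled form; this text tells all that it offers.
- The arm moves only by the tool jog_arm, never from a script. Its arguments are lists of equal length, an entry for each row: "linear": the shift along the tool's x, y, z in m, a list of three; "turn": the turn, a rotation vector about the tool's x, y, z in degrees, a list of three; "hand": the gripper's target within -1 to 1 (shut at 1, half-way at 0, fully open at -1). A call has 1 to 20 rows; each row is the pose to reach, as a shift and turn from the pose measured when the call began, along the tool's axes at that moment; what a row does not reach only later rows make up. A row lasts 1/12 s, in which the tool goes at most 41.7 mm and 7.16 degrees, less where a joint would pass 70% of its speed; a pose out of reach is approached as far as the arm can. A call with a gripper value outside its range is refused whole. The fingers move at their own pace and stop on an object; "newtons" is the grip in N (left out, the last holds). Time passes only in rows, so rows that repeat a pose let the fingers close. It gives the time, the measured TCP pose, the force and the opening at its end, in the units of the state.
- env.state(): the state, without advancing time (a new reading comes with each control period).
- env.camera(name): name is "side" or "top" or "wrist"; returns a dict with "pixels" (384x512x3 uint8, blue, green, red), "range_z" (384x512 float32, mm along the optical axis (not along the pixel's ray), 0 where there is no reading), "intrinsics" (3x3 intrinsics, pixels), "origin" and "attitude" of the camera in the world; the wrist camera has in their place "tool_from_camera" (4x4, takes a point from camera to tool coordinates, whose origin is the TCP and whose axes are the flange's). Camera axes: x right, y up, looking along -z (the intrinsics and any distortion apply to the point x, -y, -z); pixel columns grow to the right and rows downward; lengths in mm; the calibration is good to about 2 mm. A picture is of the moment at which its call begins: read the wrist's pose just before it.
- env.sign_off(): hands the job in, once; it reports no verdict.
Trained networks look in a picture, given as the dict that the camera call returned (one of the last four; its "shot" number tells which), for a name from the list of things; names that differ only in an ending like _2 or _b are one class to them, and where a whole thing is asked for, a point or a joint stands for the part that bears it (a point fixed in the world has none). Each returns a list of dicts, best first, with "score" (0 to 1); they miss things now and then, are a little off and sometimes report something else, mostly with a low value. They report only what shows in the picture. A call takes as long as a camera call. They do not tell look-alikes from the thing itself.
- env.silhouettes(picture, thing): "pixels" (384x512 bool, what is visible of it) and "pixel" ([column, row] in pixels, amid what is visible of it).
- env.pinpoint(picture, thing): "pixel" ([column, row] in pixels: a listed point, or the origin of a listed thing).
The state is a dict: "clock": time; "joint_pos": joint angles; "joint_velocities": joint speeds; "joint_torque": joint torques, N m; "ee_pos": TCP position; "tool_rot": TCP orientation; "contact_force": force on the tool from outside, world axes, zero at the start; "moment": the same for the moment, N m; "finger_gap": finger opening in mm.
Only numpy, scipy, OpenCV 4.12 (cv2) and the standard library are available. Lean on these libraries where they do the work, as an engineer would, in place of code of your own. Each camera call takes 0.05 s, during which the arm holds its last target.

## Working session

There is one attempt and no reset: what is moved stays moved. The work goes in short steps, Python scripts to look and compute and a tool call to move; the robot and the scene stay as the last step left them, time stands still between calls to the robot, and variables do not carry over. Pictures are saved under pics/ and viewed, and the job is handed in when it is done.

Besides the shell and the picture viewer there is one more tool, called after ">>>" as a command line: name --argument value ..., lists and objects as JSON in quotes. jog_arm: Moves the arm, as the interface text tells. Its arguments: {"type":"object","properties":{"linear":{"type":"array","items":{"type":"array","items":{"type":"number"}}},"turn":{"type":"array","items":{"type":"array","items":{"type":"number"}}},"hand":{"type":"array","items":{"type":"number"}},"newtons":{"type":"number"}},"required":["linear","turn","hand"]}

```bash
mkdir -p pics; ls
cat > h.py <<'E'
import numpy as np, cv2
from scipy.spatial.transform import Rotation as R
from bench import env
def Rm(rpy): return R.from_euler('xyz',rpy).as_matrix()
def show(s=None):
    s=s or env.state()
    print('t',round(s['clock'],2),'pos',np.round(s['ee_pos'],1),'rot',np.round(s['tool_rot'],4),'F',np.round(s['contact_force'],1),'gap',np.round(s['finger_gap'],1))
    return s
def campose(p,s=None):
    if 'origin' in p:
        a=np.array(p['attitude'],float)
        A=a if a.shape==(3,3) else Rm(a)
        return A,np.array(p['origin'],float)
    T=np.array(p['tool_from_camera'],float); A=Rm(s['tool_rot'])
    return A@T[:3,:3], A@T[:3,3]+np.array(s['ee_pos'])
def ray(p,px,s=None):
    A,o=campose(p,s);K=np.array(p['intrinsics'])
    px=np.atleast_2d(px).astype(float)
    d=np.c_[(px[:,0]-K[0,2])/K[0,0],-(px[:,1]-K[1,2])/K[1,1],-np.ones(len(px))]
    return (A@d.T).T,o
def onplane(p,px,z,s=None):
    d,o=ray(p,px,s); return o+d*((z-o[2])/d[:,2])[:,None]
def cloud(p,s=None):
    v,u=np.mgrid[0:384,0:512]
    d,o=ray(p,np.c_[u.ravel(),v.ravel()],s)
    return (o+d*p['range_z'].reshape(-1,1)).reshape(384,512,3)
E
python3 - <<'E'
from h import *
s=show()
for n in ['top','side','wrist']:
    p=env.camera(n); cv2.imwrite(f'pics/{n}0.png',p['pixels'])
    print(n,[k for k in p],p['intrinsics'],p.get('origin'),p.get('attitude'),p.get('tool_from_camera'))
    if n=='wrist':continue
    for t in ['dock','dock_hood','module','module_front','straightedge','screwdriver','multimeter','adapter']:
        try: print(t,[(np.round(d['pixel']),round(d['score'],2)) for d in env.pinpoint(p,t)][:5])
        except Exception as e: print(t,e)
E
```

```text
pics
t 0.0 pos [ 168.7 -653.1  233.6] rot [ 3.1399e+00 -2.0000e-04 -2.8889e+00] F [ 0.8  0.3 -0.6] gap 87.9
top ['pixels', 'range_z', 'intrinsics', 'origin', 'attitude', 'shot'] [[472.10088526   0.         250.04451156]
 [  0.         472.10088526 192.55243683]
 [  0.           0.           1.        ]] [ 396.88269638   16.94426587 1625.1680003 ] [ 0.07000015 -0.01552444 -1.58619153] None
dock []
dock_hood []
module [(array([250., 170.]), 0.59)]
module_front [(array([247., 190.]), 0.67)]
straightedge [(array([200., 251.]), 0.92), (array([273., 247.]), 0.83)]
screwdriver [(array([166., 189.]), 0.55)]
multimeter [(array([104., 174.]), 0.92)]
adapter [(array([378., 167.]), 0.94)]
side ['pixels', 'range_z', 'intrinsics', 'origin', 'attitude', 'shot'] [[449.24247991   0.         261.34400839]
 [  0.         449.24247991 185.46609391]
 [  0.           0.           1.        ]] [264.00909411 999.50948473 982.19037087] [ 0.83808162  0.01322842 -2.92867037] None
dock [(array([224., 190.]), 0.71)]
dock_hood [(array([207., 171.]), 0.92)]
module [(array([235., 191.]), 0.96)]
module_front [(array([253., 194.]), 0.56)]
straightedge [(array([322., 138.]), 0.9), (array([282., 145.]), 0.83), (array([316., 189.]), 0.61)]
screwdriver [(array([234., 269.]), 0.65)]
multimeter [(array([185., 329.]), 0.69)]
adapter [(array([260., 117.]), 0.63)]
wrist ['pixels', 'range_z', 'intrinsics', 'tool_from_camera', 'shot'] [[343.40337923   0.         249.82501749]
 [  0.         343.40337923 198.81612596]
 [  0.           0.           1.        ]] None None [[-2.51705953e-04  9.62804518e-01  2.70198811e-01  7.27209094e+01]
 [ 9.99999483e-01 -2.37391859e-05  1.01614813e-03 -5.31132040e-01]
 [ 9.84766314e-04  2.70198927e-01 -9.62804014e-01 -1.50155706e+02]
 [ 0.00000000e+00  0.00000000e+00  0.00000000e+00  1.00000000e+00]]
```

View pics/top0.png

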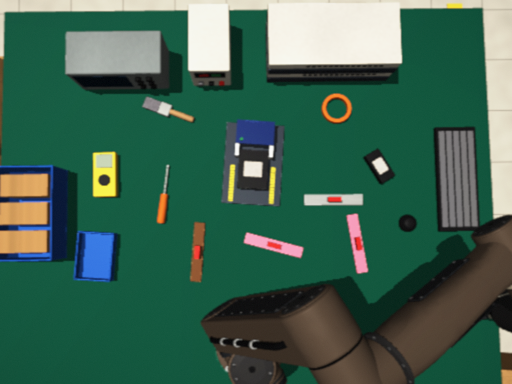

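View pics/side0.png

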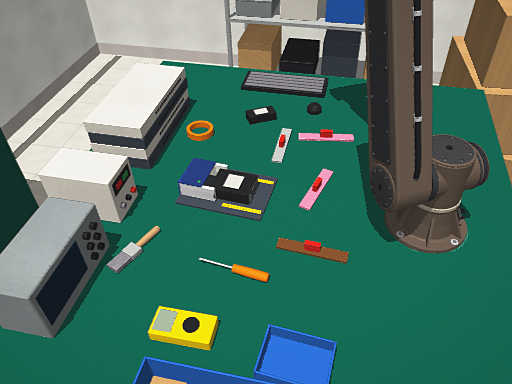

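View pics/wrist0.png

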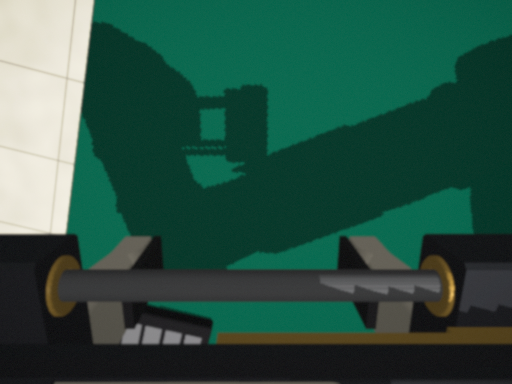

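The look-alikes in the top view are brown at (198,251), pink at (273,245) and pink at (357,243). The steel-grey one with a red grip is at (334,200), and I choose that. Next is a close crop to check it, plus measurements.

Run:
```python
from h import *
p=env.camera('top'); im=p['pixels']
cv2.imwrite('pics/crop1.png',cv2.resize(im[100:285,210:400],None,fx=4,fy=4*0.8,interpolation=cv2.INTER_CUBIC)[:600])
C=cloud(p)
for n,px in dict(se=(334,200)).items(): print(n,C[px[1],px[0]].round(1))
h=cv2.cvtColor(im,cv2.COLOR_BGR2HSV)
print(h[200,320],h[200,334],h[190,234],h[130,256],h[200,255])
# yellow scales
m=((h[...,0]>20)&(h[...,0]<35)&(h[...,1]>150)&(h[...,2]>120)); m[:,:215]=0;m[:,300:]=0;m[:100]=0;m[230:]=0
n,l,st,ce=cv2.connectedComponentsWithStats(m.astype('uint8'))
for i in range(1,n):
    if st[i,4]>20:
        q=np.argwhere(l==i)[:,::-1]; w=onplane(p,q,8.5)[:,:2]
        r=cv2.minAreaRect(w.astype('float32')); print('scale',st[i],np.round(r[0],1),np.round(r[1],1),r[2])
d=C[...,2]
reg=(slice(175,225),slice(295,370))
z=d[reg]; mm=(h[reg][...,1]<60)&(h[reg][...,2]>90)
q=np.argwhere(mm)[:,::-1]+[295,175]; w=onplane(p,q,8)[:,:2]
r=cv2.minAreaRect(w.astype('float32'));print('se',mm.sum(),r)
mr=((h[reg][...,0]<8)|(h[reg][...,0]>172))&(h[reg][...,1]>150)
q=np.argwhere(mr)[:,::-1]+[295,175]; w=onplane(p,q,34)[:,:2];r=cv2.minAreaRect(w.astype('float32'));print('grip',mr.sum(),r, C[reg][mr].mean(0))
# module top cloud
for t in ['module']:
    for k in env.silhouettes(p,t)[:2]:
        mk=k['pixels'];print(t,k['score'],mk.sum());Z=C[mk];Z=Z[(Z[:,2]>40)&(Z[:,2]<56)];print(len(Z),Z.mean(0),Z.min(0),Z.max(0),cv2.minAreaRect(Z[:,:2].astype('float32')))
```

```text
se [ 478.7 -293.    35.2]
[ 30  11 210] [  1 214 239] [ 40  23 102] [114 170 126] [110  41  93]
scale [229 165   6  36 148] [545.7  54.8] [ 14.4 121.6] 85.70023345947266
scale [269 167   7  37 168] [535.  -83.9] [ 17.  124.7] 84.9819564819336
se 615 ((449.32708740234375, -294.6153869628906), (200.5416259765625, 103.16020965576172), 89.12098693847656)
grip 62 ((482.12615966796875, -293.35693359375), (40.83012390136719, 13.56334400177002), 89.16436004638672) [ 481.98796663 -293.58621506   34.4143697 ]
module 0.82 1172
1110 [586.64786659 -20.25790439  49.07469889] [521.41624136 -72.04225025  40.07952095] [654.74075469  30.79720439  55.99810832] ((586.9857788085938, -20.292377471923828), (100.02730560302734, 130.37779235839844), 86.14595794677734)
```

View pics/crop1.png

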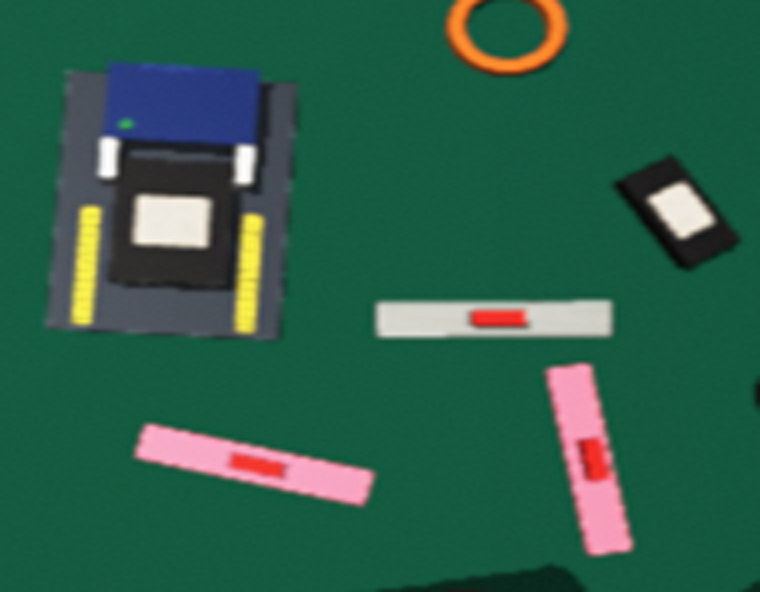

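The crop shows the steel bar with a red grip at top pixel (334,200). It is the only grey one, so the choice holds. I'll go above it for a wrist look on the way to the dock.

>>> jog_arm --linear '[[-0.47, 0.251, 0], [-0.47, 0.251, 0], [-0.47, 0.251, 0], [-0.47, 0.251, 0], [-0.47, 0.251, 0], [-0.47, 0.251, 0], [-0.47, 0.251, 0], [-0.47, 0.251, 0], [-0.47, 0.251, 0], [-0.47, 0.251, 0], [-0.47, 0.251, 0], [-0.47, 0.251, 0], [-0.47, 0.251, 0], [-0.47, 0.251, 0], [-0.47, 0.251, 0], [-0.47, 0.251, 0], [-0.47, 0.251, 0], [-0.47, 0.251, 0]]' --turn '[[0, 0, 16], [0, 0, 16], [0, 0, 16], [0, 0, 16], [0, 0, 16], [0, 0, 16], [0, 0, 16], [0, 0, 16], [0, 0, 16], [0, 0, 16], [0, 0, 16], [0, 0, 16], [0, 0, 16], [0, 0, 16], [0, 0, 16], [0, 0, 16], [0, 0, 16], [0, 0, 16]]' --hand '[-1, -1, -1, -1, -1, -1, -1, -1, -1, -1, -1, -1, -1, -1, -1, -1, -1, -1]'

```text
clock: 2.55
ee_pos: [560.3, -293.8, 234.8]
tool_rot: [-3.142, 0.0, 3.114]
contact_force: [0.0, -0.1, 0.5]
finger_gap: 87.5
```

Run:
```python
from h import *
s=show(); p=env.camera('wrist'); cv2.imwrite('pics/w1.png',p['pixels'])
print(s['joint_pos'])
C=cloud(p,s); np.savez('/tmp/w1.npz',C=C,im=p['pixels'])
for t in ['straightedge']:
    for k in env.silhouettes(p,t): print(k['score'],k['pixel'],k['pixels'].sum())
```

```text
t 2.55 pos [ 560.3 -293.8  234.8] rot [-3.1415e+00  1.0000e-04  3.1137e+00] F [ 0.  -0.1  0.5] gap 87.5
[-1.74999817e-01  2.89484450e-01 -8.72425455e-02  3.03755787e-05
 -1.19391597e+00 -1.42368817e+00]
0.77 [246.9, 98.3] 6705
0.76 [180.5, 25.2] 1841
```

View pics/w1.png

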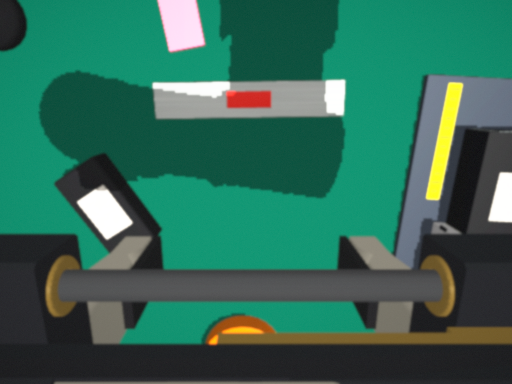

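Run:
```python
from h import *
d=np.load('/tmp/w1.npz');C=d['C'];im=d['im'];h=cv2.cvtColor(im,cv2.COLOR_BGR2HSV)
sub=np.zeros(im.shape[:2],bool);sub[70:130,140:360]=1
red=sub&((h[...,0]<8)|(h[...,0]>172))&(h[...,1]>150)
bl=sub&(h[...,1]<60)
Zr=C[red];Zr=Zr[(Zr[:,2]>20)];print('grip',cv2.minAreaRect(Zr[:,:2].astype('float32')),np.median(Zr,0))
Zb=C[bl];print(np.percentile(Zb[:,2],[5,50,95]));print('blade',len(Zb),cv2.minAreaRect(Zb[:,:2].astype('float32')))
```

```text
grip ((484.5639343261719, -293.8393249511719), (42.32071304321289, 13.244900703430176), 88.39186096191406) [ 484.46197932 -293.51299204   33.91345904]
[5.97329636 7.86700537 9.25377059]
blade 6167 ((484.42236328125, -294.06292724609375), (206.13621520996094, 38.222007751464844), 89.24577331542969)
```

>>> jog_arm --linear '[[-0.01, 0.279, 0], [-0.01, 0.279, 0], [-0.01, 0.279, 0], [-0.01, 0.279, 0], [-0.01, 0.279, 0], [-0.01, 0.279, 0], [-0.01, 0.279, 0], [-0.01, 0.279, 0], [-0.01, 0.279, 0], [-0.01, 0.279, 0], [-0.01, 0.279, 0], [-0.01, 0.279, 0]]' --turn '[[0, 0, 3], [0, 0, 3], [0, 0, 3], [0, 0, 3], [0, 0, 3], [0, 0, 3], [0, 0, 3], [0, 0, 3], [0, 0, 3], [0, 0, 3], [0, 0, 3], [0, 0, 3]]' --hand '[0, 0, 0, 0, 0, 0, 0, 0, 0, 0, 0, 0]'

```text
clock: 3.65
ee_pos: [578.1, -16.5, 234.9]
tool_rot: [-3.142, 0.0, 3.059]
contact_force: [-0.2, -1.1, 0.3]
finger_gap: 43.9
```

```bash
cat >> h.py <<'E'
def fitscales(p,s,C=None):
    im=p['pixels'];h=cv2.cvtColor(im,cv2.COLOR_BGR2HSV)
    m=((h[...,0]>20)&(h[...,0]<35)&(h[...,1]>120)&(h[...,2]>90))
    n,l,st,ce=cv2.connectedComponentsWithStats(m.astype('uint8'));out=[]
    for i in range(1,n):
        if st[i,4]>300:
            q=np.argwhere(l==i)[:,::-1]; w=onplane(p,q,8.5,s)[:,:2]
            r=cv2.minAreaRect(w.astype('float32'))
            if max(r[1])<150: out.append(r); print('scale',st[i],np.round(r[0],1),np.round(r[1],1),r[2])
    return out
E
python3 - <<'E'
from h import *
s=show(); p=env.camera('wrist'); cv2.imwrite('pics/w2.png',p['pixels'])
C=cloud(p,s); np.savez('/tmp/w2.npz',C=C,im=p['pixels'])
fitscales(p,s)
Z=C[(C[...,2]>44)&(C[...,2]<50)]
Z=Z[(Z[:,0]<600)&(abs(Z[:,1]+17)<70)]
print(len(Z),Z.min(0),Z.max(0),cv2.minAreaRect(Z[:,:2].astype('float32')))
for k in env.pinpoint(p,'module_front'): print(k, onplane(p,k['pixel'],8,s))
E
```

```text
t 3.65 pos [578.1 -16.5 234.9] rot [-3.1415e+00  4.0000e-04  3.0595e+00] F [-0.2 -1.1  0.3] gap 43.9
scale [ 176   76   20  118 1700] [536.3 -83.2] [ 16.1 125.3] 85.68936157226562
scale [ 307   76   19  117 1522] [547.3  56.4] [ 14.8 124. ] 85.54356384277344
7709 [520.43190581 -68.17798807  44.09757374] [599.99383588  36.14761638  49.99270941] ((563.404541015625, -15.687301635742188), (100.08235931396484, 79.88191986083984), 85.92806243896484)
{'pixel': [249.3, 120.4], 'score': 0.59} [[524.32201106 -13.5367585    8.        ]]
```

View pics/w2.png

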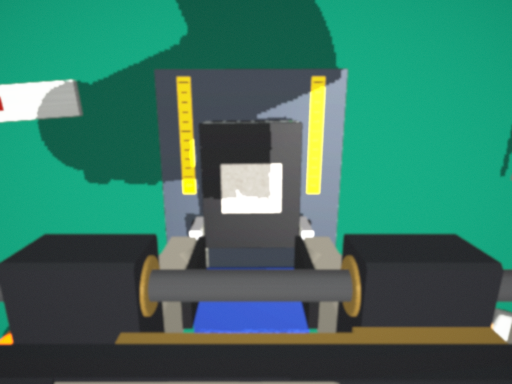

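Wrist image: the module's front edge is at row ~120, columns 201–301, between the scales at columns 185 and 316. Dock origin ≈ (611.6,-18.8), yaw ≈ -4.4°, and the front face is at dock x ≈ -88. Next I descend in front of the face with the fingers half open, as a two-point pusher.

>>> jog_arm --linear '[[0.084, -0.001, 0], [0.084, -0.001, 0], [0.084, -0.001, 0], [0.084, -0.001, 0.04], [0.084, -0.001, 0.08], [0.084, -0.001, 0.12], [0.084, -0.001, 0.16], [0.084, -0.001, 0.19], [0.084, -0.001, 0.205], [0.084, -0.001, 0.213], [0.084, -0.001, 0.213], [0.084, -0.001, 0.213]]' --turn '[[0, 0, -0.3], [0, 0, -0.3], [0, 0, -0.3], [0, 0, -0.3], [0, 0, -0.3], [0, 0, -0.3], [0, 0, -0.3], [0, 0, -0.3], [0, 0, -0.3], [0, 0, -0.3], [0, 0, -0.3], [0, 0, -0.3]]' --hand '[0, 0, 0, 0, 0, 0, 0, 0, 0, 0, 0, 0]'

```text
clock: 4.75
ee_pos: [494.9, -10.6, 22.3]
tool_rot: [-3.141, 0.001, 3.065]
contact_force: [0.8, 0.2, 0.1]
finger_gap: 44.2
```

Run:
```python
from h import *
s=show(); p=env.camera('wrist'); cv2.imwrite('pics/w3.png',p['pixels'])
q=env.camera('side'); cv2.imwrite('pics/s3.png',cv2.resize(q['pixels'][130:240,150:310],None,fx=5,fy=5,interpolation=cv2.INTER_CUBIC))
```

```text
t 4.75 pos [494.9 -10.6  22.3] rot [-3.1414e+00  6.0000e-04  3.0647e+00] F [0.8 0.2 0.1] gap 44.2
```

View pics/s3.png

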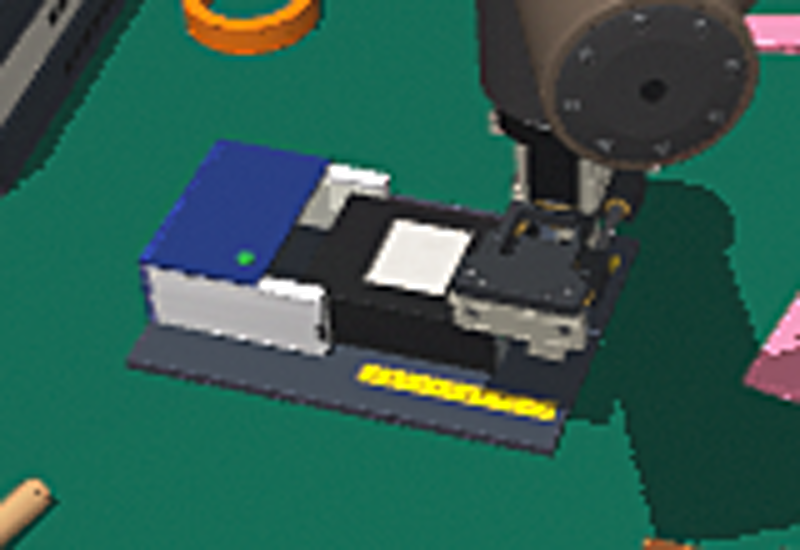

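>>> jog_arm --linear '[[-0.004, 0, 0], [-0.008, 0, 0], [-0.012, 0, 0], [-0.014, 0, 0], [-0.015, 0, 0]]' --turn '[[0, 0, 0], [0, 0, 0], [0, 0, 0], [0, 0, 0], [0, 0, 0]]' --hand '[0, 0, 0, 0, 0]'

```text
clock: 5.27
ee_pos: [511.2, -11.3, 23.5]
tool_rot: [3.14, 0.003, 3.065]
contact_force: [0.0, 0.1, -0.7]
finger_gap: 43.5
```

>>> jog_arm --linear '[[-0.001, 0, 0], [-0.002, 0, 0], [-0.003, 0, 0], [-0.004, 0, 0], [-0.005, 0, 0], [-0.006, 0, 0], [-0.007, 0, 0], [-0.008, 0, 0], [-0.009, 0, 0], [-0.01, 0, 0]]' --turn '[[0, 0, 0], [0, 0, 0], [0, 0, 0], [0, 0, 0], [0, 0, 0], [0, 0, 0], [0, 0, 0], [0, 0, 0], [0, 0, 0], [0, 0, 0]]' --hand '[0, 0, 0, 0, 0, 0, 0, 0, 0, 0]'

```text
clock: 6.1
ee_pos: [521.1, -12.2, 23.3]
tool_rot: [3.141, 0.003, 3.065]
contact_force: [-1.4, 0.3, -1.4]
finger_gap: 43.9
```

>>> jog_arm --linear '[[-0.0012, 0, 0], [-0.0024, 0, 0], [-0.0036, 0, 0], [-0.0048, 0, 0], [-0.006, 0, 0], [-0.0072, 0, 0], [-0.0084, 0, 0], [-0.0096, 0, 0]]' --turn '[[0, 0, 0], [0, 0, 0], [0, 0, 0], [0, 0, 0], [0, 0, 0], [0, 0, 0], [0, 0, 0], [0, 0, 0]]' --hand '[0, 0, 0, 0, 0, 0, 0, 0]'

```text
clock: 6.77
ee_pos: [530.9, -12.9, 23.3]
tool_rot: [3.141, 0.003, 3.065]
contact_force: [-1.7, 1.0, -1.3]
finger_gap: 44.0
```

Run:
```python
from h import *
s=show()
q=env.camera('side'); cv2.imwrite('pics/s4.png',cv2.resize(q['pixels'][130:240,150:310],None,fx=5,fy=5,interpolation=cv2.INTER_CUBIC))
```

```text
t 6.77 pos [530.9 -12.9  23.3] rot [3.1406e+00 3.1000e-03 3.0647e+00] F [-1.7  1.  -1.3] gap 44.0
```

View pics/s4.png

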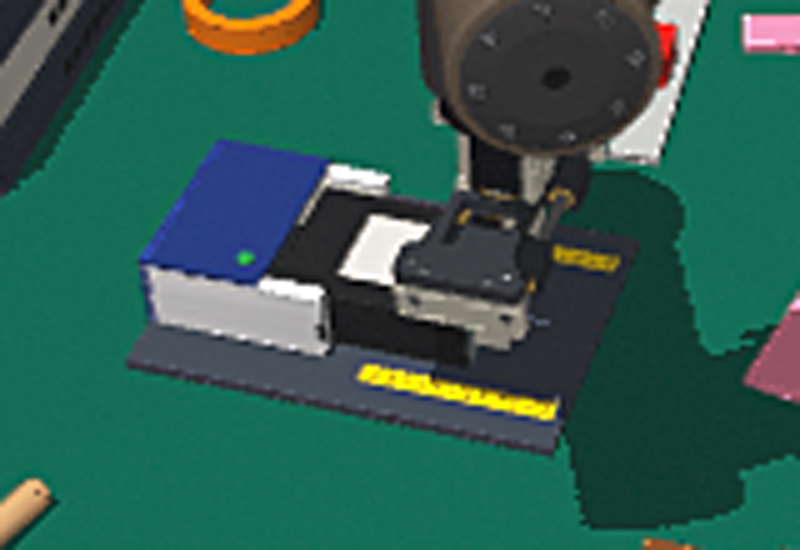

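The module is moving: the white label shifted left from x ≈ 420 to ≈ 385 in the crop. Sliding drag is about 2 N, so I'll continue in small force-checked steps.

>>> jog_arm --linear '[[-0.001, 0, 0], [-0.002, 0, 0], [-0.003, 0, 0], [-0.004, 0, 0], [-0.005, 0, 0], [-0.006, 0, 0]]' --turn '[[0, 0, 0], [0, 0, 0], [0, 0, 0], [0, 0, 0], [0, 0, 0], [0, 0, 0]]' --hand '[0, 0, 0, 0, 0, 0]'

```text
clock: 7.32
ee_pos: [537.2, -13.3, 23.4]
tool_rot: [3.141, 0.003, 3.065]
contact_force: [-2.2, 0.1, -1.3]
finger_gap: 43.6
```

>>> jog_arm --linear '[[-0.001, 0, 0], [-0.002, 0, 0], [-0.003, 0, 0], [-0.004, 0, 0]]' --turn '[[0, 0, 0], [0, 0, 0], [0, 0, 0], [0, 0, 0]]' --hand '[0, 0, 0, 0]'

```text
clock: 7.65
ee_pos: [541.3, -13.7, 23.4]
tool_rot: [3.141, 0.003, 3.065]
contact_force: [-1.1, 0.5, -0.9]
finger_gap: 43.7
```

>>> jog_arm --linear '[[-0.001, 0, 0], [-0.002, 0, 0], [-0.003, 0, 0], [-0.004, 0, 0]]' --turn '[[0, 0, 0], [0, 0, 0], [0, 0, 0], [0, 0, 0]]' --hand '[0, 0, 0, 0]'

```text
clock: 7.98
ee_pos: [545.4, -14.0, 23.4]
tool_rot: [3.141, 0.003, 3.065]
contact_force: [-2.1, 1.4, -1.1]
finger_gap: 43.7
```

>>> jog_arm --linear '[[-0.001, 0, 0], [-0.002, 0, 0], [-0.003, 0, 0]]' --turn '[[0, 0, 0], [0, 0, 0], [0, 0, 0]]' --hand '[0, 0, 0]'

```text
clock: 8.23
ee_pos: [548.5, -14.2, 23.4]
tool_rot: [3.141, 0.003, 3.065]
contact_force: [-2.5, -0.2, -0.4]
finger_gap: 43.8
```

>>> jog_arm --linear '[[-0.001, 0, 0], [-0.002, 0, 0], [-0.003, 0, 0]]' --turn '[[0, 0, 0], [0, 0, 0], [0, 0, 0]]' --hand '[0, 0, 0]'

```text
clock: 8.48
ee_pos: [551.6, -14.4, 23.4]
tool_rot: [3.141, 0.003, 3.065]
contact_force: [-1.8, 0.4, -1.1]
finger_gap: 43.8
```

>>> jog_arm --linear '[[-0.001, 0, 0], [-0.002, 0, 0], [-0.003, 0, 0]]' --turn '[[0, 0, 0], [0, 0, 0], [0, 0, 0]]' --hand '[0, 0, 0]'

```text
clock: 8.73
ee_pos: [554.7, -14.7, 23.4]
tool_rot: [3.141, 0.003, 3.065]
contact_force: [-2.1, 0.3, -1.9]
finger_gap: 44.3
```

>>> jog_arm --linear '[[-0.001, 0, 0], [-0.002, 0, 0], [-0.003, 0, 0]]' --turn '[[0, 0, 0], [0, 0, 0], [0, 0, 0]]' --hand '[0, 0, 0]'

```text
clock: 8.98
ee_pos: [557.8, -14.9, 23.4]
tool_rot: [3.141, 0.003, 3.065]
contact_force: [-2.0, 1.2, -1.3]
finger_gap: 44.0
```

>>> jog_arm --linear '[[-0.001, 0, 0], [-0.002, 0, 0], [-0.003, 0, 0]]' --turn '[[0, 0, 0], [0, 0, 0], [0, 0, 0]]' --hand '[0, 0, 0]'

```text
clock: 9.23
ee_pos: [560.9, -15.2, 23.4]
tool_rot: [3.141, 0.003, 3.065]
contact_force: [-2.1, 0.1, -1.0]
finger_gap: 43.6
```

>>> jog_arm --linear '[[-0.001, 0, 0], [-0.002, 0, 0], [-0.003, 0, 0]]' --turn '[[0, 0, 0], [0, 0, 0], [0, 0, 0]]' --hand '[0, 0, 0]'

```text
clock: 9.48
ee_pos: [562.7, -15.3, 23.4]
tool_rot: [3.141, 0.001, 3.064]
contact_force: [-10.6, 5.6, 8.8]
finger_gap: 43.9
```

Force has jumped from 2 N to about 12 N, so this is probably the stop. I'll press a little more to confirm it is firm.

>>> jog_arm --linear '[[-0.0012, 0, 0], [-0.0012, 0, 0], [-0.0012, 0, 0]]' --turn '[[0, 0, 0], [0, 0, 0], [0, 0, 0]]' --hand '[0, 0, 0]'

```text
clock: 9.73
ee_pos: [562.6, -15.3, 23.4]
tool_rot: [3.141, -0.001, 3.064]
contact_force: [-6.9, 3.5, 4.3]
finger_gap: 44.0
```

Run:
```python
from h import *
s=show();print(s['moment'])
q=env.camera('side'); cv2.imwrite('pics/s5.png',cv2.resize(q['pixels'][130:240,150:310],None,fx=5,fy=5,interpolation=cv2.INTER_CUBIC))
p=env.camera('wrist'); cv2.imwrite('pics/w5.png',p['pixels'])
```

```text
t 9.73 pos [562.6 -15.3  23.4] rot [ 3.1410e+00 -1.0000e-03  3.0644e+00] F [-6.9  3.5  4.3] gap 44.0
[1.18073552 2.56485503 0.10511397]
```

View pics/s5.png

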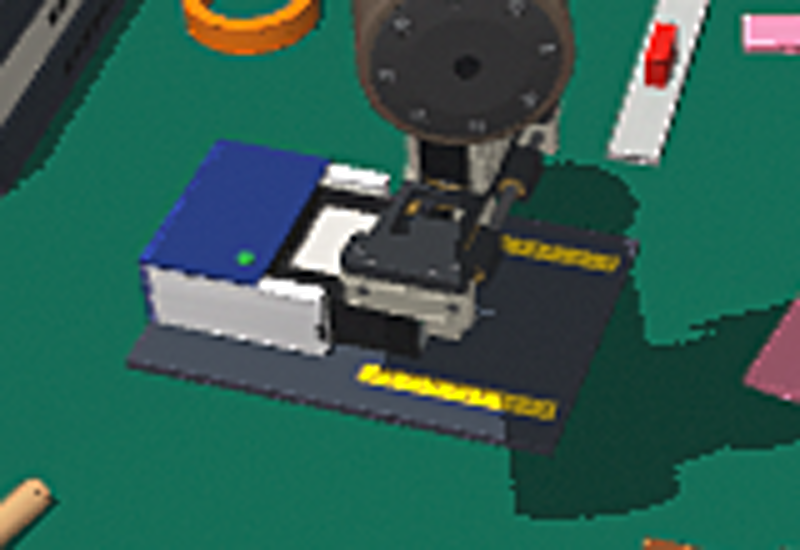

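View pics/w5.png

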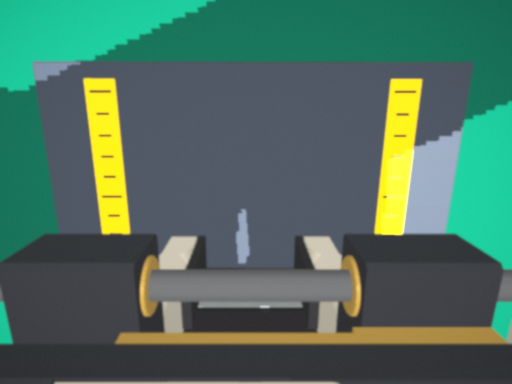

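>>> jog_arm --linear '[[-0.001, 0, 0], [-0.002, 0, 0], [-0.0025, 0, 0], [-0.0025, 0, 0], [-0.0025, 0, 0]]' --turn '[[0, 0, 0], [0, 0, 0], [0, 0, 0], [0, 0, 0], [0, 0, 0]]' --hand '[0, 0, 0, 0, 0]'

```text
clock: 10.25
ee_pos: [562.6, -15.4, 23.3]
tool_rot: [3.141, -0.005, 3.064]
contact_force: [-12.3, 5.1, 8.4]
finger_gap: 44.0
```

>>> jog_arm --linear '[[0.002, 0, 0], [0.005, 0, 0], [0.005, 0, 0.001]]' --turn '[[0, 0, 0], [0, 0, 0], [0, 0.2, 0]]' --hand '[0, 0, 0]'

```text
clock: 10.5
ee_pos: [558.0, -14.9, 22.9]
tool_rot: [3.141, -0.007, 3.064]
contact_force: [-0.1, 0.5, -0.6]
finger_gap: 43.4
```

>>> jog_arm --linear '[[-0.001, 0, 0], [-0.002, 0, 0], [-0.003, 0, 0], [-0.004, 0, 0]]' --turn '[[0, 0, 0], [0, 0, 0], [0, 0, 0], [0, 0, 0]]' --hand '[0, 0, 0, 0]'

```text
clock: 10.83
ee_pos: [562.4, -15.2, 22.8]
tool_rot: [3.141, -0.007, 3.064]
contact_force: [0.2, -0.3, -0.8]
finger_gap: 44.0
```

>>> jog_arm --linear '[[-0.001, 0, 0], [-0.002, 0, 0], [-0.003, 0, 0], [-0.003, 0, 0]]' --turn '[[0, -0.3, 0], [0, -0.4, 0], [0, -0.4, 0], [0, -0.4, 0]]' --hand '[0, 0, 0, 0]'

```text
clock: 11.17
ee_pos: [562.5, -15.6, 22.3]
tool_rot: [-3.141, -0.004, 3.064]
contact_force: [-9.5, 4.5, 7.7]
finger_gap: 43.6
```

>>> jog_arm --linear '[[-0.001, 0, 0], [-0.002, 0, 0], [-0.003, 0, 0], [-0.004, 0, 0], [-0.004, 0, 0], [-0.004, 0, 0]]' --turn '[[0, 0, 0], [0, 0, 0], [0, 0, 0], [0, 0, 0], [0, 0, 0], [0, 0, 0]]' --hand '[0, 0, 0, 0, 0, 0]'

```text
clock: 11.67
ee_pos: [562.4, -16.1, 21.7]
tool_rot: [-3.14, -0.011, 3.063]
contact_force: [-15.1, 5.7, 11.8]
finger_gap: 43.8
```

The module is held firmly: no advance at about 20 N total, and the same position on a second touch (TCP x ≈ 562.5). I back off, rise and inspect.

>>> jog_arm --linear '[[0.004, 0, 0], [0.012, 0, 0], [0.03, 0, 0], [0.03, 0, -0.02], [0.03, 0, -0.06], [0.03, 0, -0.1], [0, 0, -0.14], [-0.03, 0, -0.18], [-0.06, 0, -0.213], [-0.06, 0, -0.213], [-0.06, 0, -0.213]]' --turn '[[0, 0, 0], [0, 0, 0], [0, 0, 0], [0, 0, 0], [0, -0.3, 0], [0, -0.6, 0], [0, -0.6, 0], [0, -0.6, 0], [0, -0.6, 0], [0, -0.6, 0], [0, -0.6, 0]]' --hand '[0, 0, 0, 0, 0, 0, 0, 0, 0, 0, 0]'

```text
clock: 12.58
ee_pos: [629.0, -20.9, 238.0]
tool_rot: [-3.141, 0.007, 3.063]
contact_force: [1.4, 0.6, 0.9]
finger_gap: 44.0
```

Run:
```python
from h import *
s=show(); p=env.camera('wrist'); cv2.imwrite('pics/w6.png',p['pixels'])
C=cloud(p,s); np.savez('/tmp/w6.npz',C=C,im=p['pixels'])
r=fitscales(p,s)
for k in env.pinpoint(p,'module_front'): print(k, onplane(p,k['pixel'],8,s))
r=sorted(r,key=lambda a:a[0][1]); a,b=np.array(r[0][0]),np.array(r[-1][0]); v=(b-a)/np.linalg.norm(b-a)
yaw=-np.arctan2(v[0],v[1]); print('dock yaw deg',np.degrees(yaw))
xd=np.array([np.cos(yaw),np.sin(yaw)]);yd=np.array([-np.sin(yaw),np.cos(yaw)])
O=(a+b)/2+70*xd;print('O',O)
D=np.stack([(C[...,:2]-O)@xd,(C[...,:2]-O)@yd],-1)
m=(C[...,2]>44)&(C[...,2]<51)&(abs(D[...,1])<50)&(D[...,0]<15)&(D[...,0]>-100)
for y0 in range(-45,50,10):
    mm=m&(abs(D[...,1]-y0)<5)
    if mm.sum()>20: print(y0,mm.sum(),np.round(np.percentile(D[mm][:,0],[0,1,3,50]),1))
```

```text
t 12.58 pos [629.  -20.9 238. ] rot [-3.1412  0.007   3.063 ] F [1.4 0.6 0.9] gap 44.0
scale [ 174   20   21  127 1862] [536.4 -83.2] [ 15.6 125.5] 85.40909576416016
scale [ 309   20   20  127 1815] [547.4  56.1] [ 15.5 125.4] 85.3192138671875
dock yaw deg -4.519140039606456
O [611.69701712 -19.06366224]
-45 554 [-38.2 -38.2 -37.3 -12.4]
-35 555 [-38.2 -38.1 -37.3 -12.4]
-25 547 [-38.2 -38.2 -37.3 -12.4]
-15 558 [-38.2 -38.1 -36.8 -12.4]
-5 569 [-38.3 -38.2 -37.4 -13.4]
5 545 [-38.2 -38.1 -37.4 -12.3]
15 548 [-38.2 -38.2 -37.3 -12.3]
25 557 [-38.3 -38.2 -37.4 -13.2]
35 553 [-38.3 -38.2 -37.3 -13.2]
45 523 [-38.3 -38.2 -37.4 -12.5]
```

View pics/w6.png

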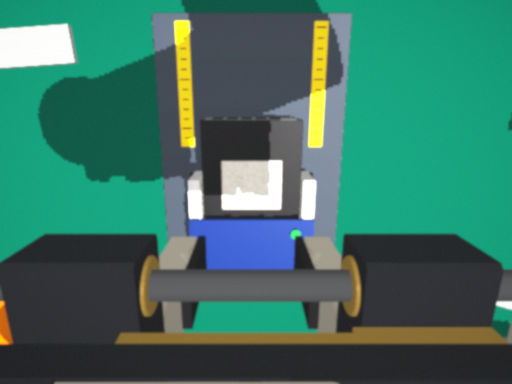

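Wrist view: the module's front edge is at row ~118, columns 202–302, straight across the dock. Depth puts the face at dock x ≈ -38.5, so the rear is at ≈ +91.5, which fits the stop range. Now the straightedge.

>>> jog_arm --linear '[[0.123, -0.283, 0], [0.123, -0.283, 0], [0.123, -0.283, 0], [0.123, -0.283, 0], [0.123, -0.283, 0], [0.123, -0.283, 0.04], [0.123, -0.283, 0.08], [0.123, -0.283, 0.12], [0.123, -0.283, 0.14], [0.123, -0.283, 0.14], [0.123, -0.283, 0.14], [0.123, -0.283, 0.14], [0.123, -0.283, 0.14]]' --turn '[[0, 0.4, -3.7], [0, 0.4, -3.7], [0, 0.4, -3.7], [0, 0.4, -3.7], [0, 0.4, -3.7], [0, 0.4, -3.7], [0, 0.4, -3.7], [0, 0.4, -3.7], [0, 0.4, -3.7], [0, 0.4, -3.7], [0, 0.4, -3.7], [0, 0.4, -3.7], [0, 0.4, -3.7]]' --hand '[-1, -1, -1, -1, -1, -1, -1, -1, -1, -1, -1, -1, -1]'

```text
clock: 13.77
ee_pos: [480.3, -293.0, 95.0]
tool_rot: [-3.14, -0.006, 3.128]
contact_force: [0.2, 0.9, 1.1]
finger_gap: 87.2
```

Run:
```python
from h import *
s=show(); p=env.camera('wrist'); cv2.imwrite('pics/w7.png',p['pixels'])
a=Rm(s['tool_rot']); print('tool shift to TCP (484.5,-293.8,18):',a.T@(np.array([484.5,-293.8,18])-s['ee_pos']))
```

```text
t 13.77 pos [ 480.3 -293.    95. ] rot [-3.1404 -0.0063  3.1278] F [0.2 0.9 1.1] gap 87.2
tool shift to TCP (484.5,-293.8,18): [-4.72149567 -0.61666886 76.93523182]
```

View pics/w7.png

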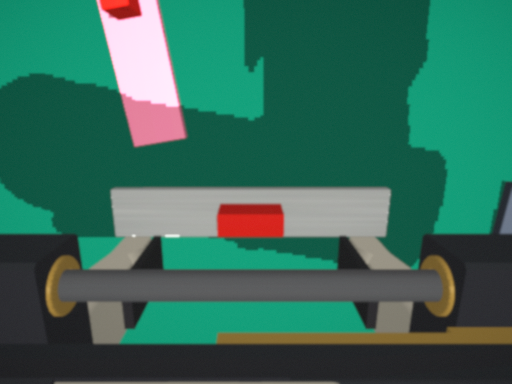

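The red block (≈250,220) sits between the open fingers. Descend.

>>> jog_arm --linear '[[-0.004, -0.001, 0.02], [-0.005, -0.001, 0.045], [-0.005, -0.001, 0.06], [-0.005, -0.001, 0.07], [-0.005, -0.001, 0.075], [-0.005, -0.001, 0.075]]' --turn '[[0, -0.35, 0], [0, -0.35, 0], [0, -0.35, 0], [0, -0.35, 0], [0, -0.35, 0], [0, -0.35, 0]]' --hand '[-1, -1, -1, -1, -1, -1]'

```text
clock: 14.32
ee_pos: [485.8, -293.8, 20.6]
tool_rot: [-3.14, 0.001, 3.129]
contact_force: [0.8, 0.2, 0.9]
finger_gap: 87.7
```

Run:
```python
from h import *
s=show(); p=env.camera('wrist'); cv2.imwrite('pics/w8.png',p['pixels'])
q=env.camera('side'); cv2.imwrite('pics/s8.png',cv2.resize(q['pixels'][90:200,220:380],None,fx=5,fy=5,interpolation=cv2.INTER_CUBIC))
```

```text
t 14.32 pos [ 485.8 -293.8   20.6] rot [-3.1402e+00  1.2000e-03  3.1287e+00] F [0.8 0.2 0.9] gap 87.7
```

View pics/s8.png

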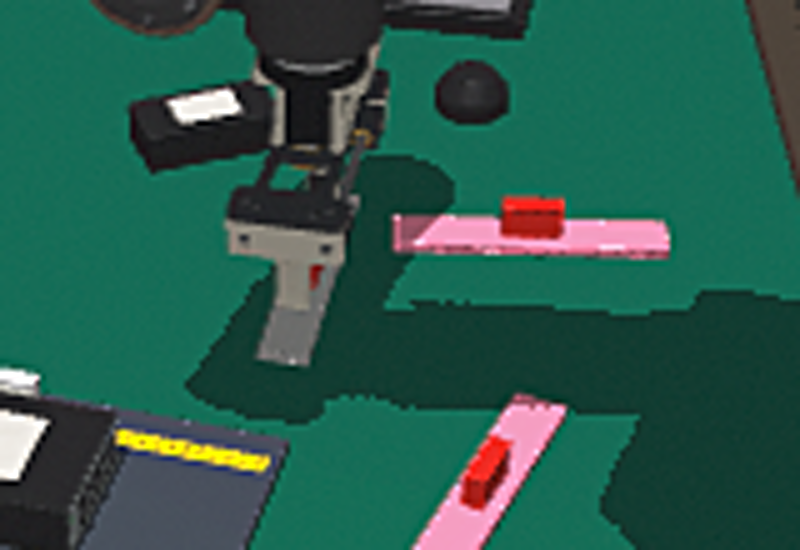

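>>> jog_arm --linear '[[0.001, 0, 0.001], [0.001, 0, 0.001], [0.001, 0, 0.001], [0.001, 0, 0.001], [0.001, 0, 0.001], [0.001, 0, 0.001], [0.001, 0, 0.001], [0.001, 0, 0.001]]' --turn '[[0, 0, 0], [0, 0, 0], [0, 0, 0], [0, 0, 0], [0, 0, 0], [0, 0, 0], [0, 0, 0], [0, 0, 0]]' --hand '[0.0, 0.3, 0.3, 0.3, 0.3, 0.3, 0.3, 0.3]' --newtons 25

```text
clock: 15.08
ee_pos: [485.3, -294.1, 20.6]
tool_rot: [-3.14, 0.003, 3.129]
contact_force: [0.7, 0.6, 1.1]
finger_gap: 43.7
```

>>> jog_arm --linear '[[0, 0, -0.01], [0, 0, -0.03], [0, 0, -0.06], [0, 0, -0.09], [0, 0, -0.1], [0, 0, -0.1]]' --turn '[[0, 0, 0], [0, 0, 0], [0, 0, 0], [0, 0, 0], [0, 0, 0], [0, 0, 0]]' --hand '[0.3, 0.3, 0.3, 0.3, 0.3, 0.3]'

```text
clock: 15.58
ee_pos: [486.7, -294.4, 123.9]
tool_rot: [-3.138, 0.008, 3.129]
contact_force: [0.6, -0.1, -3.3]
finger_gap: 44.1
```

Run:
```python
from h import *
s=show(); p=env.camera('wrist'); cv2.imwrite('pics/w9.png',p['pixels'])
C=cloud(p,s);im=p['pixels'];h=cv2.cvtColor(im,cv2.COLOR_BGR2HSV)
m=(h[...,1]<60)&(C[...,2]>70)&(C[...,2]<110); m[:150]=0; m[236:]=0
Z=C[m];print(m.sum(),np.median(Z,0),cv2.minAreaRect(Z[:,:2].astype('float32')))
A=Rm(s['tool_rot']);T=(Z-s['ee_pos'])@A;print('tool frame min/max',T.min(0),T.max(0)); c=np.linalg.lstsq(np.c_[T[:,:2],np.ones(len(T))],T[:,2],rcond=None)[0];print('tilt',np.degrees(c[:2]),c[2])
```

```text
t 15.58 pos [ 486.7 -294.4  123.9] rot [-3.1384  0.008   3.1288] F [ 0.6 -0.1 -3.3] gap 44.1
1442 [ 468.27818993 -284.57048488  107.80189963] ((473.631591796875, -294.3203430175781), (198.58871459960938, 12.272615432739258), 89.22196960449219)
tool frame min/max [  6.99731338 -99.29728201  13.4554124 ] [19.3623378  99.27201642 19.82517309]
tilt [17.92181907 -0.19099159] 10.389771193721474
```

View pics/w9.png

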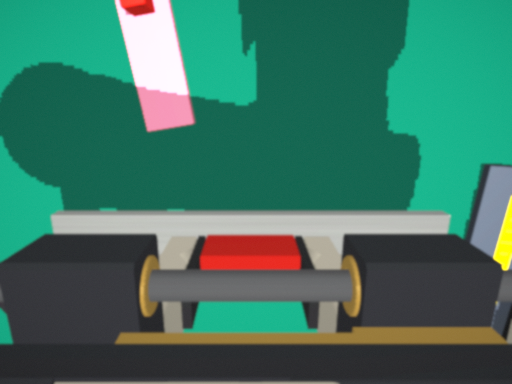

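Held and centred: the blade's front edge is at row ~213, columns 52–450, and the load is 3.3 N. I carry it above the spot in front of the module.

>>> jog_arm --linear '[[-0.003, 0.013, 0], [-0.008, 0.035, 0], [-0.014, 0.065, 0], [-0.021, 0.095, 0], [-0.028, 0.125, 0], [-0.035, 0.155, 0], [-0.042, 0.185, 0], [-0.048, 0.215, 0], [-0.054, 0.24, 0], [-0.058, 0.26, 0], [-0.06, 0.272, 0], [-0.061, 0.278, 0], [-0.062, 0.281, 0], [-0.062, 0.281, 0], [-0.062, 0.281, 0]]' --turn '[[0, 0, 0], [0, 0, 0.5], [0, 0, 1], [0, 0, 1.5], [0, 0.2, 2], [0, 0.2, 2.5], [0, 0.2, 3], [0, 0.3, 3.3], [0.1, 0.4, 3.6], [0.2, 0.45, 3.8], [0.2, 0.45, 3.8], [0.2, 0.45, 3.8], [0.2, 0.45, 3.8], [0.2, 0.45, 3.8], [0.2, 0.45, 3.8]]' --hand '[0.3, 0.3, 0.3, 0.3, 0.3, 0.3, 0.3, 0.3, 0.3, 0.3, 0.3, 0.3, 0.3, 0.3, 0.3]'

```text
clock: 16.88
ee_pos: [550.7, -14.5, 120.9]
tool_rot: [-3.136, -0.004, 3.061]
contact_force: [-0.6, 0.3, -2.1]
finger_gap: 44.2
```

```bash
cat >> h.py <<'E'
O=np.array([611.7,-19.1]);YAW=np.radians(-4.52)
XD=np.array([np.cos(YAW),np.sin(YAW)]);YD=np.array([-np.sin(YAW),np.cos(YAW)])
def dock(xy): d=np.asarray(xy)[...,:2]-O; return np.stack([d@XD,d@YD],-1)
E
python3 - <<'E'
from h import *
s=show(); print('dock',dock(s['ee_pos']),'yaw rel deg',np.degrees(s['tool_rot'][2]-np.pi-YAW))
p=env.camera('wrist'); cv2.imwrite('pics/w10.png',p['pixels'])
t=env.camera('top'); cv2.imwrite('pics/t10.png',cv2.resize(t['pixels'][90:230,180:320],None,fx=4,fy=4,interpolation=cv2.INTER_CUBIC))
tgt=np.r_[O-60*XD,32]; print('shift to dock -60,0,z32',Rm(s['tool_rot']).T@(tgt-s['ee_pos']))
E
```

```text
t 16.88 pos [550.7 -14.5 120.9] rot [-3.1359 -0.0035  3.0614] F [-0.6  0.3 -2.1] gap 44.2
dock [-61.19777235  -0.25747014] yaw rel deg -0.07729429347006715
shift to dock -60,0,z32 [-1.51035972  0.76131126 88.92246641]
```

View pics/w10.png

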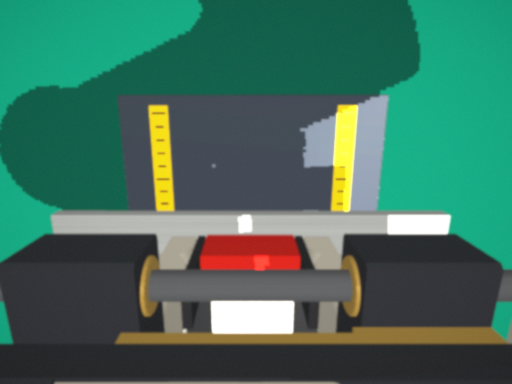

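>>> jog_arm --linear '[[-0.001, 0.001, 0.01], [-0.001, 0.001, 0.03], [-0.001, 0.001, 0.05], [-0.001, 0.001, 0.068], [-0.001, 0.001, 0.08], [-0.001, 0.001, 0.086], [-0.001, 0.001, 0.086], [-0.001, 0.001, 0.086]]' --turn '[[-0.1, -0.1, 0], [-0.25, -0.35, 0], [-0.25, -0.35, 0], [-0.25, -0.35, 0], [-0.25, -0.35, 0], [-0.25, -0.35, 0], [-0.25, -0.35, 0], [-0.25, -0.35, 0]]' --hand '[0.3, 0.3, 0.3, 0.3, 0.3, 0.3, 0.3, 0.3]'

```text
clock: 17.65
ee_pos: [551.7, -14.5, 35.2]
tool_rot: [-3.14, 0.003, 3.061]
contact_force: [-0.4, 0.6, -2.2]
finger_gap: 43.8
```

```bash
cat >> h.py <<'E'
def rep():
    s=show(); print('dock',dock(s['ee_pos']).round(2),'yaw rel deg',np.degrees(s['tool_rot'][2]-np.pi-YAW).round(2),'roll/pitch err deg',np.degrees((s['tool_rot'][0]%(2*np.pi))-np.pi).round(2),np.degrees(s['tool_rot'][1]).round(2)); return s
def sidecrop(n):
    q=env.camera('side'); cv2.imwrite('pics/%s.png'%n,cv2.resize(q['pixels'][130:240,170:310],None,fx=5,fy=5,interpolation=cv2.INTER_CUBIC))
E
python3 - <<'E'
from h import *
s=rep(); sidecrop('s11')
E
```

```text
t 17.65 pos [551.7 -14.5  35.2] rot [-3.1403e+00  2.9000e-03  3.0606e+00] F [-0.4  0.6 -2.2] gap 43.8
dock [-60.17  -0.18] yaw rel deg -0.12 roll/pitch err deg 0.08 0.17
```

View pics/s11.png

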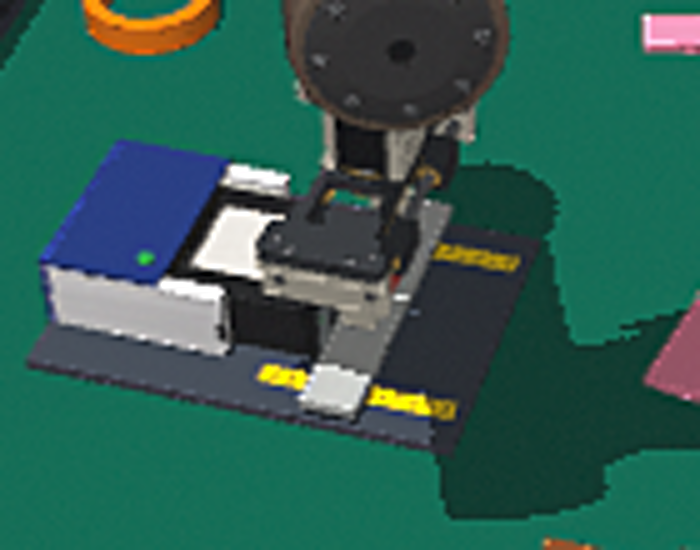

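The blade spans both scales, in front of the module and still about 6 mm above the plate. I lower it, feel for the face, then set down.

>>> jog_arm --linear '[[0, 0, 0.002], [0, 0, 0.004], [0, 0, 0.005], [0, 0, 0.005]]' --turn '[[0, 0, -0.1], [0, 0, -0.1], [0, 0, -0.1], [0, 0, -0.1]]' --hand '[0.3, 0.3, 0.3, 0.3]'

```text
clock: 18.03
ee_pos: [552.1, -14.3, 30.8]
tool_rot: [-3.141, 0.004, 3.062]
contact_force: [-0.6, -0.5, -2.9]
finger_gap: 43.5
```

>>> jog_arm --linear '[[-0.001, 0, 0], [-0.002, 0, 0], [-0.003, 0, 0], [-0.003, 0, 0]]' --turn '[[0, 0, 0], [0, 0, 0], [0, 0, 0], [0, 0, 0]]' --hand '[0.3, 0.3, 0.3, 0.3]'

```text
clock: 18.37
ee_pos: [555.5, -14.5, 31.0]
tool_rot: [-3.141, 0.005, 3.063]
contact_force: [0.2, -0.0, -2.0]
finger_gap: 44.3
```

Now lower onto the plate.

>>> jog_arm --linear '[[0, 0, 0.001], [0, 0, 0.002], [0, 0, 0.0025], [0, 0, 0.0025]]' --turn '[[0, 0, 0], [0, 0, 0], [0, 0, 0], [0, 0, 0]]' --hand '[0.3, 0.3, 0.3, 0.3]'

```text
clock: 18.7
ee_pos: [555.5, -14.5, 28.5]
tool_rot: [-3.141, 0.005, 3.063]
contact_force: [-1.3, 0.9, -0.6]
finger_gap: 43.8
```

>>> jog_arm --linear '[[-0.0005, 0, 0], [-0.001, 0, 0], [-0.0015, 0, 0], [-0.0015, 0, 0]]' --turn '[[0, 0, 0], [0, 0, 0], [0, 0, 0], [0, 0, 0]]' --hand '[0.3, 0.3, 0.3, 0.3]'

```text
clock: 19.03
ee_pos: [556.6, -14.7, 28.6]
tool_rot: [-3.141, 0.004, 3.063]
contact_force: [-3.4, 2.3, 1.2]
finger_gap: 43.9
```

>>> jog_arm --linear '[[-0.0005, 0, 0], [-0.001, 0, 0], [-0.0015, 0, 0], [-0.0015, 0, 0]]' --turn '[[0, 0, 0], [0, 0, 0], [0, 0, 0], [0, 0, 0]]' --hand '[0.3, 0.3, 0.3, 0.3]'

```text
clock: 19.37
ee_pos: [556.7, -14.7, 28.6]
tool_rot: [-3.14, 0.001, 3.062]
contact_force: [-8.1, 5.2, 7.8]
finger_gap: 43.5
```

Run:
```python
from h import *
s=rep(); print(s['moment'])
```

```text
t 19.37 pos [556.7 -14.7  28.6] rot [-3.1404e+00  1.4000e-03  3.0625e+00] F [-8.1  5.2  7.8] gap 43.5
dock [-55.21   0.06] yaw rel deg -0.01 roll/pitch err deg 0.07 0.08
[1.45221333 2.95755562 0.09444311]
```

Firm contact with the face, yaw aligned within 0.01°. Relax the load and let go.

>>> jog_arm --linear '[[-0.0003, 0, 0], [-0.0003, 0, 0], [-0.0003, 0, 0]]' --turn '[[0, 0, 0], [0, 0, 0], [0, 0, 0]]' --hand '[0.3, 0.3, 0.3]'

```text
clock: 19.62
ee_pos: [556.6, -14.7, 28.6]
tool_rot: [-3.14, 0.001, 3.062]
contact_force: [-5.1, 3.0, 3.7]
finger_gap: 43.5
```

>>> jog_arm --linear '[[0, 0, 0], [0, 0, 0], [0, 0, 0], [0, 0, 0], [0, 0, 0]]' --turn '[[0, 0, 0], [0, 0, 0], [0, 0, 0], [0, 0, 0], [0, 0, 0]]' --hand '[-0.15, -0.3, -0.45, -0.45, -0.45]'

```text
clock: 20.03
ee_pos: [557.0, -14.7, 28.6]
tool_rot: [-3.14, 0.001, 3.063]
contact_force: [-0.6, 0.4, -0.5]
finger_gap: 62.9
```

>>> jog_arm --linear '[[0, 0, -0.01], [0, 0, -0.03], [0, 0, -0.07], [0, 0, -0.11], [0, 0, -0.15], [-0.03, 0, -0.19], [-0.06, 0, -0.21], [-0.075, 0, -0.21], [-0.075, 0, -0.21], [-0.075, 0, -0.21], [-0.075, 0, -0.21]]' --turn '[[0, 0, 0], [0, 0, 0], [0, 0, 0], [0, 0, 0], [0, 0, 0], [0, 0, 0], [0, 0, 0], [0, 0, 0], [0, 0, 0], [0, 0, 0], [0, 0, 0]]' --hand '[-0.45, -0.45, -0.45, -0.45, -0.45, -0.45, -0.45, -0.45, -0.45, -0.45, -0.45]'

```text
clock: 20.95
ee_pos: [630.6, -20.5, 238.4]
tool_rot: [-3.14, 0.0, 3.062]
contact_force: [0.0, -0.3, -0.1]
finger_gap: 63.4
```

Run:
```python
from h import *
s=rep(); p=env.camera('wrist'); cv2.imwrite('pics/w12.png',p['pixels']); cv2.imwrite('pics/w12c.png',cv2.resize(p['pixels'][20:180,130:370],None,fx=3.3,fy=3.3,interpolation=cv2.INTER_CUBIC))
C=cloud(p,s); D=dock(C); Z=C[...,2]
for y0 in (-90,-70,-60,-45,-35,35,45,60,70,90):
    m=(abs(D[...,1]-y0)<3)&(Z>14)&(Z<19)&(D[...,0]>-90)&(D[...,0]<-20); n=(abs(D[...,1]-y0)<3)&(Z>45)&(Z<51)&(D[...,0]<0)&(D[...,0]>-60)
    print(y0,m.sum(),D[m][:,0].min().round(1) if m.any() else '',D[m][:,0].max().round(1) if m.any() else '',Z[m].mean().round(1),'mod',D[n][:,0].min().round(1) if n.any() else '')
sidecrop('s12')
```

```text
t 20.95 pos [630.6 -20.5 238.4] rot [-3.1403e+00  2.0000e-04  3.0622e+00] F [ 0.  -0.3 -0.1] gap 63.4
dock [18.95  0.11] yaw rel deg -0.03 roll/pitch err deg 0.07 0.01
-90 205 -73.8 -38.7 16.1 mod 
-70 204 -73.8 -38.7 16.1 mod 
-60 203 -73.8 -38.7 16.0 mod 
-45 208 -73.8 -38.6 16.0 mod -38.1
-35 197 -73.8 -39.7 16.1 mod -38.0
35 199 -73.7 -38.6 16.0 mod -38.0
45 208 -73.7 -38.6 15.9 mod -38.0
60 200 -73.7 -38.5 15.9 mod 
70 205 -73.7 -38.5 15.8 mod 
90 204 -73.7 -38.5 15.9 mod
```

View pics/w12c.png

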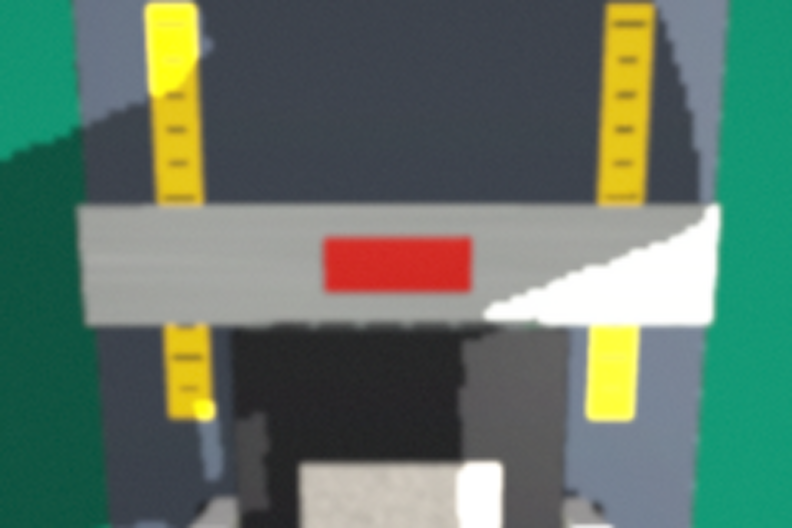

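View pics/s12.png

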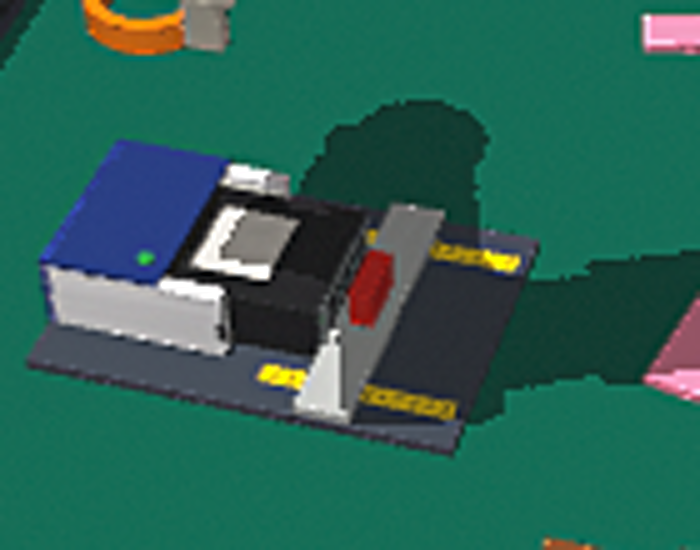

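The blade lies flat (top z ≈ 16), crosses both scales at crop rows 205–325, and sits flush on the module face. A quick bystander check from the top, then hand in.

Run:
```python
from h import *
p=env.camera('top'); a=cv2.imread('pics/top0.png')
d=cv2.absdiff(a,p['pixels']).max(2)
for n,(x,y) in dict(multimeter=(104,174),adapter=(378,167),screwdriver=(164,195)).items(): print(n,(d[y-25:y+25,x-12:x+12]>40).sum())
s=rep(); env.sign_off(); print('signed off')
```

```text
multimeter 0
adapter 0
screwdriver 680
t 21.1 pos [630.6 -20.4 238.6] rot [-3.1402e+00  6.0000e-04  3.0628e+00] F [ 0.  -0.5  0.6] gap 63.9
dock [18.92  0.22] yaw rel deg 0.0 roll/pitch err deg 0.08 0.04
the job is handed in; nothing more can be done
signed off
```

```bash
python3 - <<'E'
from h import *
try:
    p=env.camera('top'); cv2.imwrite('pics/tend.png',p['pixels']); print(env.pinpoint(p,'screwdriver'))
except Exception as e: print(e)
E
ls pics
```

```text
the job is handed in; nothing more can be done
crop1.png
s11.png
s12.png
s3.png
s4.png
s5.png
s8.png
side0.png
t10.png
top0.png
w1.png
w10.png
w12.png
w12c.png
w2.png
w3.png
w5.png
w6.png
w7.png
w8.png
w9.png
wrist0.png
```

The job is handed in at 21.1 s: the module is against the hidden stop, and the straightedge lies flush against its front face and across both yellow scales. One last check is unresolved: the before/after top-view comparison at the screwdriver.

- **Module:** I pushed it in slowly with the half-open fingers, with about 2 N of drag. It met the stop at dock x ≈ 91.5. A second touch stopped at the same place, and it did not move at about 20 N total, well under the 40 N limit.
- **Straightedge:** I picked up the steel one, set it on the dock plate, pressed it lightly against the module's face (about 12 N total) and let go. The last wrist image shows:
  - The blade is flat, with its top at z ≈ 16 mm along its whole length.
  - Its rear edge is at dock x ≈ -38.6 and the module's face at ≈ -38.1, which agree to within the pixel size. The edges are parallel to about 0.1°.
- **Robot:** it was clear of everything at z ≈ 238 mm, with no contact force.
- **Bystanders:** the multimeter and adapter areas were unchanged in the top view. The screwdriver area did differ. I never moved the gripper near the screwdriver, so I think that is the arm or its shadow over that spot. I handed in before confirming it, and no picture could be taken afterwards.

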